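# Stand the reflector block on the soldering hearth

### The job

Set up the soldering hearth: take the white honeycomb block that lies flat on one of the two brick piles, stand it upright on one of its short edges in the steel shoe behind the fire brick of the hearth, and then swing the brass keeper fully home across its front so that it is held against the back rest. The block is brittle, so do not let it drop or topple, and leave the two rings where they lie on the hearth's fire brick.

Things in the scene. Friction and masses are not known exactly. Their poses are not given: they have to be found in the camera images.
- block: loose reflector block: off-white ceramic slab with rows of small dark holes, 92 x 62 x 18 mm, about 0.12 kg, lying flat on one of two fixed piles of dark fire bricks whose tops are 60 mm above the bench. Origin at its centre; own x along the 92 mm length, y along the 62 mm width, z through the 18 mm thickness. Both faces and both ends are alike.
- hearth: fixed soldering hearth left of the brick piles: dark steel tray 170 mm (own x) by 130 mm (own y) with a 12 mm rim, origin at the centre of its underside, z up, x pointing away from the robot towards the shoe. A fire brick is fixed in its front part: top at z = 23 mm, x = -80 to -6 mm, y = -53 to +53 mm. Behind the brick is the shoe.
- shoe (a point): centre of the floor of the shoe, at hearth x = 30, y = 0, z = 3 mm; axes as the hearth. The shoe is an open-topped steel slot, 24 mm wide in x and 70 mm long in y inside, with lips all round 15 mm high and 3 mm thick. The block standing in it on its 62 x 18 mm edge has its centre 46 mm above this point.
- keeper (a joint): angle of the brass keeper arm, rad: 0 = fully home across the block's front, along the hearth's y; grows as it swings out towards the robot, to 2.2. At angle q it points from its pivot along (-sin q, -cos q) in hearth x, y. It turns stiffly (0.7 N at the knob) and stays where left. Home, it leaves 19.5 mm to the back rest, so it nudges a block farther forward back to the rest.
- keeper_knob (a point): middle of the black upright knob near the free end of the brass keeper arm, 80 mm from the pivot axis: 11 mm diameter, from 48 to 72 mm above the bench (this point at 60 mm).
- ring1: silver ring, about 25 mm across and 5 mm high, lying loose on the hearth's fire brick; origin at the centre of its underside.
- ring2: silver ring, about 26 mm across and 6 mm high, lying loose on the hearth's fire brick; origin at the centre of its underside.
- rest_top (a point): middle of the top of the steel back rest's front face. The rest is a plate 46 mm wide in the hearth's y, rising from the rear lip of the shoe to about 68 mm above the bench; its front face is 12 mm behind the middle of the shoe.
- keeper_pivot (a point): vertical pivot axis of the keeper, fixed at hearth x = 20, y = +48 mm, at the arm's mid height. The brass arm is 5 mm thick and 94 mm long, 34 to 42 mm above the bench; the pivot's head reaches 47 mm. A thin stop pin, 43 mm high, stands at hearth x = 26, y = -46 mm.
- solder_spool: white spool of solder wire, 43 mm across and 24 mm high, standing on the other brick pile; not needed.

How it is judged (in metres and radians):
On the way:
1. the block stands upright on a short edge in the shoe, let go, with the keeper still open (angle between the x axis of block and the z axis of shoe, either way round below 0.14 rad and z of block in the frame of shoe between 0.042 and 0.05 m and x of block in the frame of shoe between -0.012 and 0.012 m and y of block in the frame of shoe between -0.008 and 0.008 m and contact force between the fingers and block below 0.2 N and value of joint keeper above 0.2 rad), for 0.2 s.
At the end, for the whole second after the job is handed in: block at rest on a short edge on the shoe floor, within 4 degrees of upright, width along the shoe within 7 degrees, centre at most 2 mm forward of the shoe's middle and within 8 mm sideways; keeper within 0.1 rad of home; each ring within 15 mm of where it lay (angle between the x axis of block and the z axis of shoe, either way round below 0.07 rad and angle between the y axis of block and the y axis of shoe, either way round below 0.12 rad and z of block in the frame of shoe between 0.0435 and 0.0485 m and x of block in the frame of shoe between -0.002 and 0.006 m and y of block in the frame of shoe between -0.008 and 0.008 m and value of joint keeper below 0.1 rad and linear speed of block below 0.02 m/s and distance of each of ring1, ring2 from where it was at the start of the episode below 0.015 m); the robot touches nothing.
It fails at once if the block drops or topples (moves faster than 0.6 m/s out of the fingers) (linear speed of block above 0.6 m/s and contact force between the fingers and block below 0.2 N).
It fails at once if a ring on the fire brick is shifted by more than 15 mm (distance of any of ring1, ring2 from where it was at the start of the episode above 0.015 m).
It also fails if it takes over 54 s, if anything falls off the work surface, if the arm or the gripper's body presses on something with over 40 N, if the wrist force passes 120 N, or if a joint passes its speed limit or range.

### The arm

A 6-joint arm with a two-finger parallel gripper is mounted at the origin on a cart in front of the work surface, level with it; the furniture and walls round the work are solid. World frame = base frame: x ahead of the robot, y to its left, z up, the work surface at z = 0. Lengths are in m, angles in degrees, forces in N, time in s.
With the tool pointing down it reaches from about 0.25 to 0.725 m from the base axis. Payload 9.7 kg.
Tool frame: the origin (TCP) lies between the finger pads; the fingertips stand 11 mm ahead of it and the grasp point (between the pads) lies 8 mm behind it; z points along the fingers, y is the line along which they close (so a half turn about z gives the same grasp; the last joint's range is limited). The gripper opens to 85 mm and grips with 20 to 120 N. Pads are 22 mm wide; open, the fingers measure 114 mm over their backs; the gripper's body (76 mm by 85 mm) begins 54 mm behind the grasp point. The pads swing forward as they close: fully open they stand 13 mm farther back than shut.
Start: joints at [0, 4.979, 10.078, 95.1, 0, 90], TCP at [0.55, -0, 0.242] pointing down, gripper open.
Joint ranges: [-179.16, 179.16], [-48.56, 103.87], [-65.8, 70.77], [-126.05, 130.52], [-82.76, 87.17], [-180, 180]. Speed limits (degrees/s): [127.2, 127.2, 147.25, 180, 180, 180].

### API

Orientations are given as [roll, pitch, yaw] about the fixed x, y, z axes, in that order (R = Rz(yaw) Ry(pitch) Rx(roll)).
In Python, from workcell import monitor, cams, ticket gives the robot as it stands.
- The arm moves only by the tool carry_out, never from a script. Its argument "plan" is a list of rows, each an object with "travel": the shift along the world's x, y, z as a fraction of full scale, a list of three; "angular": the turn, a rotation vector about the world's x, y, z as a fraction of full scale, a list of three; "grip": the gripper's target within -1 to 1 (fully open at 1, half-way at 0, shut at -1). In form: [{"travel": [x, y, z], "angular": [ax, ay, az], "grip": grip}, ...]. A call has 1 to 8 rows; each row is the pose to reach, as a shift and turn from the pose commanded when the call began; what a row does not reach only later rows make up. Full scale, the value 1, is 300 mm for a shift and 0.5 rad for a turn. A row lasts 1/12 s, in which the tool goes at most 41.7 mm and 7.16 degrees, less where a joint would pass 70% of its speed; a pose out of reach is approached as far as the arm can. A call with a number of a shift or a turn outside -1 to 1 is refused whole. A call with a gripper value outside its range is refused whole. The fingers move at their own pace and stop on an object; "grip_force" is the grip in N (left out, the last holds). Time passes only in rows, so rows that repeat a pose let the fingers close. It gives the time, the measured TCP pose, the force, the opening and the grip force at its end, in the units of the state.
- monitor.get_obs(): the state, without advancing time (a new reading comes with each control period).
- cams.camera(name): name is "scene" or "side" or "wrist"; returns a dict with "frame" (400x640x3 uint8, red, green, blue), "mtx" (3x3 intrinsics, pixels), "dist" ([k1, k2, p1, p2, k3] as OpenCV has them; the pictures are not rectified), "view" (4x4, takes a point from world to camera coordinates); the wrist camera has in their place "T_tool_cam" (4x4, takes a point from camera to tool coordinates, whose origin is the TCP and whose axes are the flange's). Camera axes: x right, y up, looking along -z (the intrinsics and any distortion apply to the point x, -y, -z); pixel columns grow to the right and rows downward; lengths in m; the calibration is good to about 2 mm. A picture is of the moment at which its call begins: read the wrist's pose just before it. There is no depth.
- ticket.job_done(): hands the job in; it is judged then, once.
The state is a dict: "time": time; "q": joint angles; "qd": joint speeds; "joint_efforts": joint torques, N m; "ee_pos": TCP position; "tcp_rot": TCP orientation; "wrist_force": force on the tool from outside, world axes, zero at the start; "torque": the same for the moment, N m; "opening": finger opening in m; "grasp_force": force on a finger pad.
Only numpy, scipy, OpenCV 4.12 (cv2) and the standard library are available. Lean on these libraries where they do the work, as an engineer would, in place of code of your own. Each camera call takes 0.05 s, during which the arm holds its last target. There are 200 camera calls.

## Working session

There is one attempt and no reset: what is moved stays moved. The work goes in short steps, Python scripts to look and compute and a tool call to move; the robot and the scene stay as the last step left them, time stands still between calls to the robot, and variables do not carry over. Pictures are saved under pics/ and viewed, at most 10 in all, crops included, and the job is handed in when it is done.

Besides the shell and the picture viewer there is one more tool, called after "Request:" as name(argument=value, ...), one argument or row to a line, values as JSON. carry_out: Moves the arm, as the interface text tells. Its arguments: {"type":"object","properties":{"plan":{"type":"array","items":{"type":"object","properties":{"travel":{"type":"array","items":{"type":"number"}},"angular":{"type":"array","items":{"type":"number"}},"grip":{"type":"number"}}}},"grip_force":{"type":"number"}},"required":["plan"]}

```bash
mkdir -p pics; ls
python3 - <<'E'
from workcell import monitor,cams
import cv2,numpy as np
print(monitor.get_obs())
for n in ["scene","side","wrist"]:
    c=cams.camera(n); cv2.imwrite(f"pics/{n}0.png",c["frame"][:,:,::-1]); np.savez(f"{n}0.npz",**c)
    print(n,{k:np.round(np.array(v),4).tolist() for k,v in c.items() if k!="frame"})
E
```

```text
pics
{'time': 0.0, 'q': array([1.88161772e-03, 5.01038665e+00, 1.00336341e+01, 9.51014968e+01,
       3.23995181e-04, 9.00017904e+01]), 'qd': array([ 0.0062638 ,  0.06685923, -0.10713236, -0.13985901, -0.02475029,
       -0.00736878]), 'joint_efforts': array([ 7.68234549e-04, -5.20392072e+01,  4.64802504e+01,  1.63646933e-02,
        2.23589603e-05, -6.77332673e-05]), 'ee_pos': array([5.49765224e-01, 1.96039337e-05, 2.41582582e-01]), 'tcp_rot': array([-1.79921751e+02, -3.21549700e-04,  9.00000908e+01]), 'wrist_force': array([-0.93625526, -0.67428858, -0.6218034 ]), 'torque': array([-0.01247579, -0.02822132,  0.03471005]), 'grasp_force': 0.0, 'opening': 0.08576945934736803}
scene {'mtx': [[385.4974, 0.0, 315.2873], [0.0, 385.4974, 201.1926], [0.0, 0.0, 1.0]], 'dist': [-0.008, 0.0, 0.0, 0.0, 0.0], 'view': [[-0.6692, 0.7429, 0.0169, 0.1792], [-0.43, -0.4057, 0.8066, 0.2775], [0.606, 0.5325, 0.5909, -1.3305], [0.0, 0.0, 0.0, 1.0]]}
side {'mtx': [[363.8376, 0.0, 318.6982], [0.0, 363.8376, 197.6342], [0.0, 0.0, 1.0]], 'dist': [-0.036, 0.0, 0.0, 0.0, 0.0], 'view': [[-0.9958, 0.0889, -0.0201, 0.4872], [-0.0712, -0.6213, 0.7804, 0.1211], [0.0569, 0.7785, 0.625, -1.0985], [0.0, 0.0, 0.0, 1.0]]}
wrist {'mtx': [[307.0003, 0.0, 317.2431], [0.0, 307.0003, 195.7882], [0.0, 0.0, 1.0]], 'dist': [-0.0538, 0.0, 0.0, 0.0, 0.0], 'T_tool_cam': [[-0.0006, 0.9556, 0.2948, 0.0747], [1.0, 0.0007, -0.0, -0.0011], [-0.0002, 0.2948, -0.9556, -0.1315], [0.0, 0.0, 0.0, 1.0]]}
```

View images.

View pics/scene0.png

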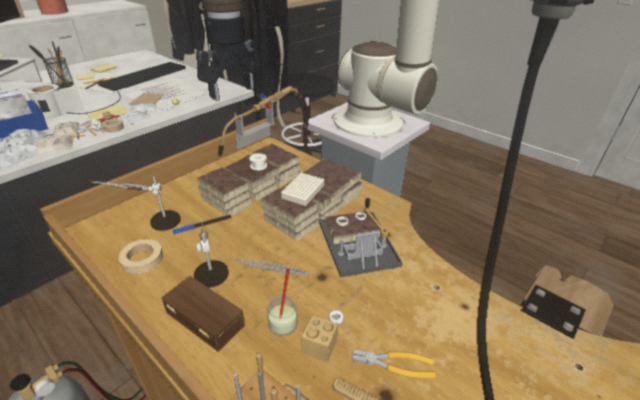

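View pics/side0.png

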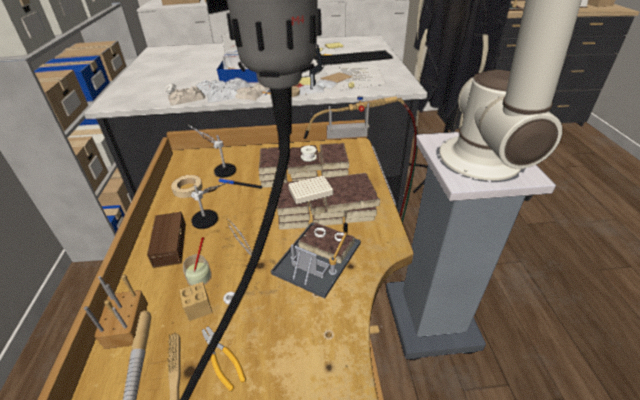

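View pics/wrist0.png

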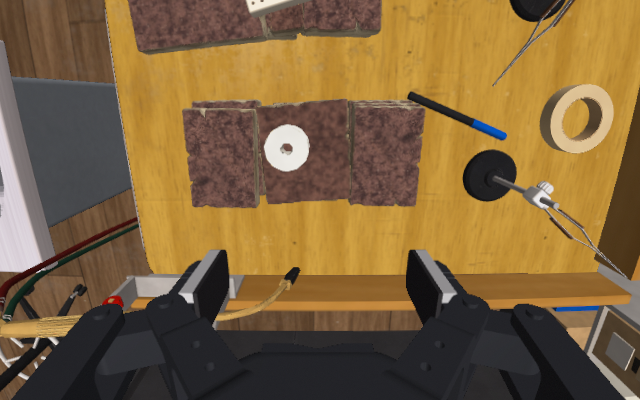

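```bash
cat > h.py <<'E'
import numpy as np,cv2
from scipy.spatial.transform import Rotation as R
def cam_pose(c,obs=None):
    if "view" in c: 
        return np.linalg.inv(np.array(c["view"]))
    T=np.eye(4);T[:3,:3]=R.from_euler("xyz",obs["tcp_rot"],degrees=True).as_matrix();T[:3,3]=obs["ee_pos"]
    return T@np.array(c["T_tool_cam"])
def ray(c,T,uv):
    p=cv2.undistortPoints(np.array(uv,float).reshape(-1,1,2),np.array(c["mtx"]),np.array(c["dist"])).reshape(-1,2)
    d=np.c_[p[:,0],-p[:,1],-np.ones(len(p))]@T[:3,:3].T
    return T[:3,3],d
def cast(c,T,uv,z):
    o,d=ray(c,T,uv); return o+d*((z-o[2])/d[:,2])[:,None]
def project(c,T,P):
    p=(np.atleast_2d(P)-T[:3,3])@T[:3,:3]; p=p*[1,-1,-1]
    return cv2.projectPoints(p.reshape(-1,1,3),np.zeros(3),np.zeros(3),np.array(c["mtx"]),np.array(c["dist"]))[0].reshape(-1,2)
def snap(n,save=None):
    from workcell import monitor,cams
    o=monitor.get_obs(); c=cams.camera(n)
    if save: cv2.imwrite(f"pics/{save}.png",c["frame"][:,:,::-1]); np.savez(f"{save}.npz",T=cam_pose(c,o),**c)
    return c,cam_pose(c,o)
E
python3 - <<'E'
from h import *
for n,b,cs in [("scene",(303,188),[(321,219),(379,212),(401,264),(336,275)]),("side",(311,189),[(304,227),(360,240),(323,295),(273,268)])]:
    c=dict(np.load(n+"0.npz"));T=cam_pose(c)
    print(n,cast(c,T,[b],.078).round(3),cast(c,T,cs,.0).round(3).tolist())
E
```

```text
scene [[0.534 0.201 0.078]] [[0.515, 0.24, 0.0], [0.4, 0.323, 0.0], [0.513, 0.454, 0.0], [0.625, 0.376, 0.0]]
side [[0.524 0.2   0.078]] [[0.547, 0.246, 0.0], [0.421, 0.304, 0.0], [0.521, 0.447, 0.0], [0.62, 0.366, 0.0]]
```

Request:
carry_out(
  plan=[
    {"travel": [-0.1,1,0.2],"angular": [0,0,0],"grip": 1},
    {"travel": [-0.1,1,0.2],"angular": [0,0,0],"grip": 1},
    {"travel": [-0.1,1,0.2],"angular": [0,0,0],"grip": 1},
    {"travel": [-0.1,1,0.2],"angular": [0,0,0],"grip": 1},
    {"travel": [-0.1,1,0.2],"angular": [0,0,0],"grip": 1},
    {"travel": [-0.1,1,0.2],"angular": [0,0,0],"grip": 1},
    {"travel": [-0.1,1,0.2],"angular": [0,0,0],"grip": 1},
    {"travel": [-0.1,1,0.2],"angular": [0,0,0],"grip": 1},
  ],
)

```text
time: 0.82
ee_pos: [0.5189, 0.3045, 0.3024]
tcp_rot: [-180.0, -0.1, 90.2]
wrist_force: [1.5, -0.5, -0.7]
opening: 0.0851
grasp_force: 0.0
```

Request:
carry_out(
  plan=[
    {"travel": [0,0.1,0],"angular": [0,0,0],"grip": 1},
    {"travel": [0,0.1,0],"angular": [0,0,0],"grip": 1},
    {"travel": [0,0.1,0],"angular": [0,0,0],"grip": 1},
    {"travel": [0,0.1,0],"angular": [0,0,0],"grip": 1},
  ],
)

```text
time: 1.15
ee_pos: [0.52, 0.3297, 0.3018]
tcp_rot: [-180.0, 0.0, 90.0]
wrist_force: [0.2, -0.4, 0.5]
opening: 0.0853
grasp_force: 0.0
```

Run:
```python
from h import *
snap("wrist","w1")
```

```text
(no output)
```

View pics/w1.png

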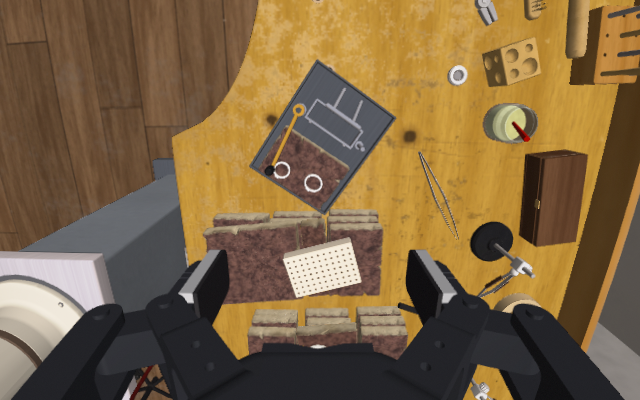

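Run:
```python
from h import *
d=dict(np.load("w1.npz"));T=d["T"];f=d["frame"]
hsv=cv2.cvtColor(f,cv2.COLOR_RGB2HSV)
m=((hsv[...,2]>185)&(hsv[...,1]<70)).astype(np.uint8); m[:225]=0;m[310:]=0;m[:,:270]=0;m[:,380:]=0
m=cv2.morphologyEx(m,cv2.MORPH_CLOSE,np.ones((7,7)))
k=max(cv2.findContours(m,0,1)[0],key=cv2.contourArea)
P=cast(d,T,k.reshape(-1,2),.078)
r=cv2.minAreaRect((P[:,:2]*1000).astype(np.float32)); print("block",r,cv2.boxPoints(r).tolist())
# brass
m=((hsv[...,0]>12)&(hsv[...,0]<28)&(hsv[...,1]>120)&(hsv[...,2]>120)).astype(np.uint8);m2=np.zeros_like(m);m2[95:175,260:312]=m[95:175,260:312]
# tray corners at rim z .012
tc=cast(d,T,[(318,60),(396,117),(327,214),(250,167)],.012)[:,:2];print("tray",tc.round(4).tolist(),tc.mean(0),np.linalg.norm(np.diff(tc,axis=0),axis=1))
x=(tc[0]+tc[1]-tc[2]-tc[3]);print("yaw",np.degrees(np.arctan2(x[1],x[0])))
y=(tc[0]+tc[3]-tc[1]-tc[2]);print("yawy",np.degrees(np.arctan2(-y[0],y[1])))
print("pivot",cast(d,T,[(299,110)],.047),"knob",cast(d,T,[(268,170)],.072), "rings",cast(d,T,[(282,170),(313,183)],.026))
c=f[50:220,240:410,::-1];cv2.imwrite("pics/w1c.png",cv2.resize(c,None,fx=3.5,fy=3.5,interpolation=cv2.INTER_CUBIC))
```

```text
block ((525.1826782226562, 193.205078125), (91.19097900390625, 64.04135131835938), 15.45751953125) [[472.7021484375, 211.91522216796875], [489.770751953125, 150.19036865234375], [577.6632080078125, 174.49493408203125], [560.5946044921875, 236.21978759765625]]
tray [[0.5197, 0.4555], [0.6242, 0.3846], [0.5329, 0.2463], [0.4245, 0.3164]] [0.52534723 0.35068795] [0.12627755 0.1657598  0.12912197]
yaw 56.09983061932558
yawy 56.490856738055726
pivot [[0.49652095 0.39431225 0.047     ]] knob [[0.45948128 0.32520265 0.072     ]] rings [[0.47093384 0.31508297 0.026     ]
 [0.51286818 0.29684986 0.026     ]]
```

View pics/w1c.png

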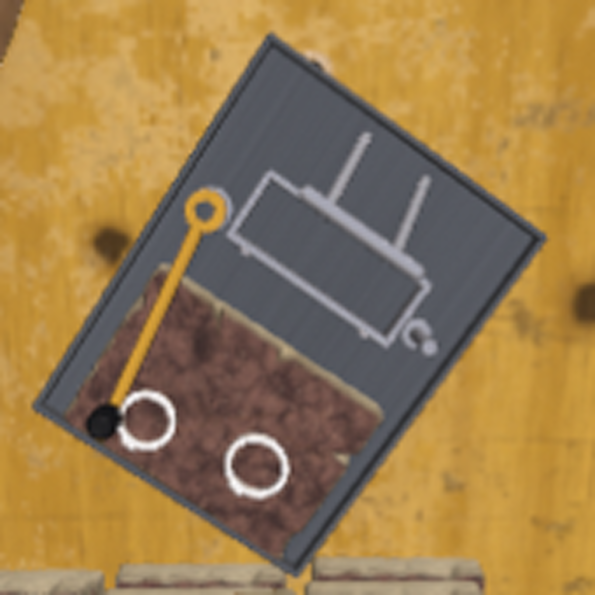

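Request:
carry_out(
  plan=[
    {"travel": [-0.04,-0.13,0],"angular": [0,0,0.92],"grip": 1},
    {"travel": [-0.04,-0.13,0],"angular": [0,0,0.92],"grip": 1},
    {"travel": [-0.04,-0.13,0],"angular": [0,0,0.92],"grip": 1},
    {"travel": [-0.04,-0.13,0],"angular": [0,0,0.92],"grip": 1},
  ],
)

```text
time: 1.53
ee_pos: [0.508, 0.2891, 0.3028]
tcp_rot: [180.0, 0.0, 116.6]
wrist_force: [0.3, -0.4, -0.5]
opening: 0.0856
grasp_force: 0.0
```

```bash
python3 -c "
from workcell import monitor
print(monitor.get_obs()['q'].round(1))"
```

```text
[ 29.6  11.9  24.6 102.7  -0.   93. ]
```

Request:
carry_out(
  plan=[
    {"travel": [-0.04,-0.13,0],"angular": [0,0,0.92],"grip": 1},
    {"travel": [-0.04,-0.13,0],"angular": [0,0,0.92],"grip": 1},
    {"travel": [-0.04,-0.13,0],"angular": [0,0,0.92],"grip": 1},
    {"travel": [-0.04,-0.13,0],"angular": [0,0,0.92],"grip": 1},
  ],
)

```text
time: 1.87
ee_pos: [0.4959, 0.2501, 0.3028]
tcp_rot: [180.0, 0.0, 143.0]
wrist_force: [0.2, -0.1, 0.4]
opening: 0.0855
grasp_force: 0.0
```

Request:
carry_out(
  plan=[
    {"travel": [-0.04,-0.13,0],"angular": [0,0,0.92],"grip": 0.74},
    {"travel": [-0.04,-0.13,0],"angular": [0,0,0.92],"grip": 0.74},
    {"travel": [-0.04,-0.13,0],"angular": [0,0,0.92],"grip": 0.74},
    {"travel": [-0.04,-0.13,0],"angular": [0,0,0.92],"grip": 0.74},
  ],
)

```text
time: 2.2
ee_pos: [0.4838, 0.2112, 0.3028]
tcp_rot: [180.0, 0.0, 169.3]
wrist_force: [-0.0, -0.2, -0.8]
opening: 0.0747
grasp_force: 0.0
```

Request:
carry_out(
  plan=[
    {"travel": [-0.04,-0.12,0],"angular": [0,0,0.92],"grip": 0.74},
    {"travel": [-0.04,-0.12,0],"angular": [0,0,0.92],"grip": 0.74},
    {"travel": [-0.04,-0.12,0],"angular": [0,0,0.92],"grip": 0.74},
    {"travel": [-0.04,-0.12,0],"angular": [0,0,0.92],"grip": 0.74},
    {"travel": [-0.04,-0.12,0],"angular": [0,0,0.92],"grip": 0.74},
  ],
)

```text
time: 2.62
ee_pos: [0.4719, 0.1757, 0.3027]
tcp_rot: [-180.0, 0.0, -164.5]
wrist_force: [-0.1, 0.3, -0.0]
opening: 0.0743
grasp_force: 0.0
```

Request:
carry_out(
  plan=[
    {"travel": [0,0,-0.3],"angular": [0.233,-0.841,0],"grip": 0.74},
    {"travel": [0,0,-0.3],"angular": [0.233,-0.841,0],"grip": 0.74},
    {"travel": [0,0,-0.3],"angular": [0.233,-0.841,0],"grip": 0.74},
    {"travel": [0,0,-0.3],"angular": [0.233,-0.841,0],"grip": 0.74},
    {"travel": [0,0,-0.3],"angular": [0.233,-0.841,0],"grip": 0.74},
    {"travel": [0,0,-0.3],"angular": [0.233,-0.841,0],"grip": 0.74},
  ],
)

```text
time: 3.12
ee_pos: [0.4698, 0.1756, 0.2106]
tcp_rot: [179.9, 25.1, -164.8]
wrist_force: [-0.1, 0.8, 0.3]
opening: 0.0743
grasp_force: 0.0
```

Run:
```python
from h import *
from workcell import monitor
o=monitor.get_obs();print(o['q'].round(1),o['ee_pos'].round(4),o['opening'])
Rm=R.from_euler("xyz",o["tcp_rot"],degrees=True).as_matrix();print(Rm.round(3))
d,T=snap("wrist","w2")
hsv=cv2.cvtColor(d["frame"],cv2.COLOR_RGB2HSV)
m=((hsv[...,2]>185)&(hsv[...,1]<70)).astype(np.uint8)
uv=project(d,T,[.525,.193,.078])[0].astype(int);print(uv)
m=cv2.morphologyEx(m,cv2.MORPH_CLOSE,np.ones((9,9)))
n,l,s,c=cv2.connectedComponentsWithStats(m);i=l[uv[1],uv[0]];print(i,s[i])
k=max(cv2.findContours((l==i).astype(np.uint8),0,1)[0],key=cv2.contourArea)
P=cast(d,T,k.reshape(-1,2),.078)
print(cv2.minAreaRect((P[:,:2]*1000).astype(np.float32)))
```

```text
[ 22.  -27.2 -25.   67.2  -2.8   6.2] [0.4698 0.1756 0.2106] 0.0743280165167347
[[-0.874 -0.263  0.409]
 [-0.237  0.965  0.113]
 [-0.424  0.002 -0.906]]
[319 182]
10 [ 282  140   73   77 5106]
((524.754638671875, 191.2633514404297), (90.94413757324219, 61.09065628051758), 15.286640167236328)
```

View pics/w2.png

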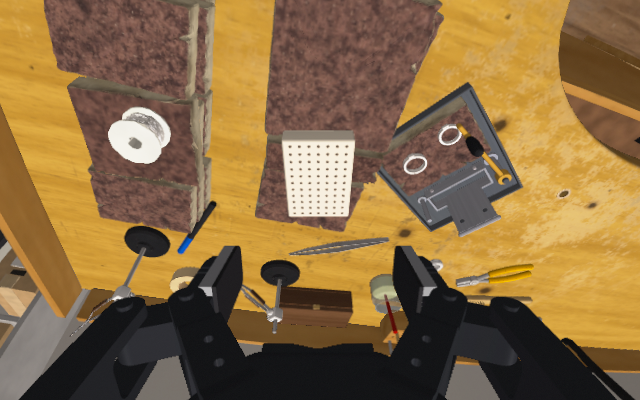

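Request:
carry_out(
  plan=[
    {"travel": [0.058,0.018,-0.1],"angular": [0,0,0],"grip": 0.74},
    {"travel": [0.058,0.018,-0.2],"angular": [0,0,0],"grip": 0.74},
    {"travel": [0.058,0.018,-0.3],"angular": [0,0,0],"grip": 0.74},
    {"travel": [0.058,0.018,-0.35],"angular": [0,0,0],"grip": 0.74},
    {"travel": [0.058,0.018,-0.35],"angular": [0,0,0],"grip": 0.74},
  ],
)

```text
time: 3.58
ee_pos: [0.4885, 0.1817, 0.1038]
tcp_rot: [180.0, 24.6, -164.7]
wrist_force: [-1.5, -0.4, 0.6]
opening: 0.0745
grasp_force: 0.0
```

Request:
carry_out(
  plan=[
    {"travel": [0.015,0.004,-0.033],"angular": [0,0,0],"grip": 0.74},
    {"travel": [0.03,0.008,-0.066],"angular": [0,0,0],"grip": 0.74},
    {"travel": [0.041,0.011,-0.09],"angular": [0,0,0],"grip": 0.74},
    {"travel": [0.041,0.011,-0.09],"angular": [0,0,0],"grip": 0.74},
    {"travel": [0.041,0.011,-0.09],"angular": [0,0,0],"grip": 0.74},
  ],
)

```text
time: 4.0
ee_pos: [0.5019, 0.1857, 0.0802]
tcp_rot: [180.0, 25.0, -164.6]
wrist_force: [-0.1, -0.6, -0.3]
opening: 0.0744
grasp_force: 0.0
```

Run:
```python
from h import *
d,T=snap("wrist","w3"); c=d["frame"][150:400,150:490,::-1];cv2.imwrite("pics/w3c.png",cv2.resize(c,None,fx=2,fy=2))
```

```text
(no output)
```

View pics/w3c.png

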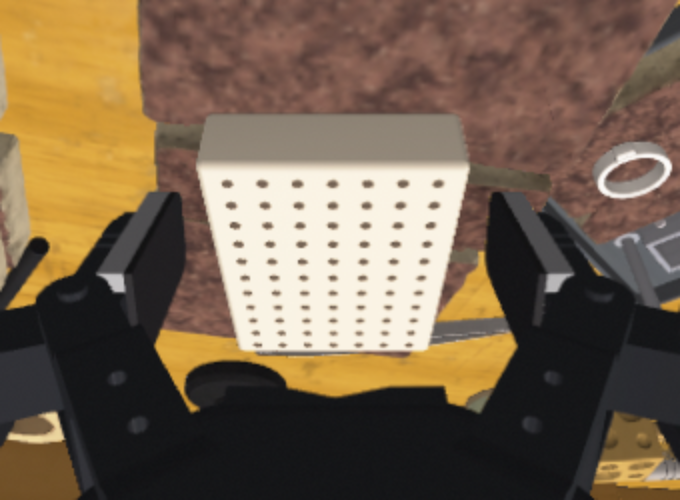

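Request:
carry_out(
  plan=[
    {"travel": [0.003,0.001,-0.007],"angular": [0,0,0],"grip": 0.74},
    {"travel": [0.006,0.002,-0.013],"angular": [0,0,0],"grip": 0.74},
    {"travel": [0.006,0.002,-0.013],"angular": [0,0,0],"grip": 0.74},
  ],
)

```text
time: 4.3
ee_pos: [0.5036, 0.1863, 0.0764]
tcp_rot: [180.0, 25.0, -164.6]
wrist_force: [-0.9, 0.5, 0.3]
opening: 0.0743
grasp_force: 0.0
```

Request:
carry_out(
  plan=[
    {"travel": [0.003,0.001,-0.007],"angular": [0,0,0],"grip": 0.74},
    {"travel": [0.003,0.001,-0.007],"angular": [0,0,0],"grip": 0.74},
    {"travel": [0.003,0.001,-0.007],"angular": [0,0,0],"grip": 0.74},
  ],
)

```text
time: 4.55
ee_pos: [0.5043, 0.1866, 0.0742]
tcp_rot: [180.0, 25.0, -164.6]
wrist_force: [0.1, -0.9, -0.4]
opening: 0.0742
grasp_force: 0.0
```

Request:
carry_out(
  plan=[
    {"travel": [0.003,0.001,-0.007],"angular": [0,0,0],"grip": 0.74},
    {"travel": [0.003,0.001,-0.007],"angular": [0,0,0],"grip": 0.74},
    {"travel": [0.003,0.001,-0.007],"angular": [0,0,0],"grip": 0.74},
  ],
)

```text
time: 4.8
ee_pos: [0.5052, 0.1869, 0.072]
tcp_rot: [180.0, 25.0, -164.6]
wrist_force: [-0.2, -0.0, -0.2]
opening: 0.0746
grasp_force: 0.0
```

Request:
carry_out(
  grip_force=40,
  plan=[
    {"travel": [0,0,0],"angular": [0,0,0],"grip": 0.2},
    {"travel": [0,0,0],"angular": [0,0,0],"grip": 0.2},
    {"travel": [0,0,0],"angular": [0,0,0],"grip": 0.2},
    {"travel": [0,0,0],"angular": [0,0,0],"grip": 0.2},
    {"travel": [0,0,0],"angular": [0,0,0],"grip": 0.2},
  ],
)

```text
time: 5.22
ee_pos: [0.5054, 0.1869, 0.0725]
tcp_rot: [180.0, 25.0, -164.6]
wrist_force: [-2.2, -0.1, 3.2]
opening: 0.0611
grasp_force: 44.6
```

Request:
carry_out(
  plan=[
    {"travel": [0,0,0.03],"angular": [0,0,0],"grip": 0.2},
    {"travel": [0,0,0.08],"angular": [0,0,0],"grip": 0.2},
    {"travel": [0,0,0.16],"angular": [0,0,0],"grip": 0.2},
    {"travel": [0,0,0.24],"angular": [0,0,0],"grip": 0.2},
    {"travel": [0,0,0.32],"angular": [0,0,0],"grip": 0.2},
    {"travel": [0,0,0.4],"angular": [0,0,0],"grip": 0.2},
    {"travel": [0,0,0.48],"angular": [0,0,0],"grip": 0.2},
    {"travel": [0,0,0.54],"angular": [0,0,0],"grip": 0.2},
  ],
)

```text
time: 5.88
ee_pos: [0.5053, 0.1869, 0.2368]
tcp_rot: [180.0, 25.1, -164.6]
wrist_force: [1.3, -0.8, -1.1]
opening: 0.0608
grasp_force: 44.2
```

Request:
carry_out(
  plan=[
    {"travel": [-0.1,0,0.2],"angular": [-0.05,0.2,0],"grip": 0.2},
    {"travel": [-0.1,0,0.2],"angular": [-0.1,0.4,0],"grip": 0.2},
    {"travel": [-0.1,0,0.2],"angular": [-0.17,0.6,0],"grip": 0.2},
    {"travel": [-0.1,0,0.2],"angular": [-0.233,0.841,0],"grip": 0.2},
    {"travel": [-0.1,0,0.2],"angular": [-0.233,0.841,0],"grip": 0.2},
  ],
)

```text
time: 6.3
ee_pos: [0.4781, 0.1879, 0.2882]
tcp_rot: [-179.9, -1.1, -164.6]
wrist_force: [2.7, 1.3, -5.6]
opening: 0.0611
grasp_force: 44.5
```

Request:
carry_out(
  plan=[
    {"travel": [0,0,0],"angular": [0,0,-0.97],"grip": 0.2},
    {"travel": [0,0,0],"angular": [0,0,-0.97],"grip": 0.2},
    {"travel": [0,0,0],"angular": [0,0,-0.97],"grip": 0.2},
    {"travel": [0,0,0],"angular": [0,0,-0.97],"grip": 0.2},
  ],
)

```text
time: 6.63
ee_pos: [0.4753, 0.1869, 0.2943]
tcp_rot: [180.0, 0.0, 167.3]
wrist_force: [0.7, 0.8, -1.0]
opening: 0.061
grasp_force: 44.5
```

Request:
carry_out(
  plan=[
    {"travel": [0,0,0],"angular": [0,0,-0.97],"grip": 0.2},
    {"travel": [0,0,0],"angular": [0,0,-0.97],"grip": 0.2},
    {"travel": [0,0,0],"angular": [0,0,-0.97],"grip": 0.2},
    {"travel": [0,0,0],"angular": [0,0,-0.97],"grip": 0.2},
  ],
)

```text
time: 6.97
ee_pos: [0.4751, 0.1868, 0.2947]
tcp_rot: [179.9, 0.0, 139.5]
wrist_force: [-0.7, 0.3, -1.5]
opening: 0.0612
grasp_force: 44.5
```

Request:
carry_out(
  plan=[
    {"travel": [0,0,0],"angular": [0,0,-0.97],"grip": 0.2},
    {"travel": [0,0,0],"angular": [0,0,-0.97],"grip": 0.2},
    {"travel": [0,0,0],"angular": [0,0,-0.97],"grip": 0.2},
    {"travel": [0,0,0],"angular": [0,0,-0.97],"grip": 0.2},
  ],
)

```text
time: 7.3
ee_pos: [0.4751, 0.1868, 0.2947]
tcp_rot: [179.9, 0.0, 111.7]
wrist_force: [0.2, 0.1, -1.0]
opening: 0.0608
grasp_force: 44.5
```

Request:
carry_out(
  plan=[
    {"travel": [0,0,0],"angular": [0,0,-0.97],"grip": 0.2},
    {"travel": [0,0,0],"angular": [0,0,-0.97],"grip": 0.2},
    {"travel": [0,0,0],"angular": [0,0,-0.97],"grip": 0.2},
    {"travel": [0,0,0],"angular": [0,0,-0.97],"grip": 0.2},
  ],
)

```text
time: 7.63
ee_pos: [0.4751, 0.1868, 0.2947]
tcp_rot: [179.9, -0.0, 83.9]
wrist_force: [0.8, 0.1, -1.1]
opening: 0.061
grasp_force: 44.5
```

Request:
carry_out(
  plan=[
    {"travel": [0,0,0],"angular": [0,0,-0.97],"grip": 0.2},
    {"travel": [0,0,0],"angular": [0,0,-0.97],"grip": 0.2},
    {"travel": [0,0,0],"angular": [0,0,-0.97],"grip": 0.2},
    {"travel": [0,0,0],"angular": [0,0,-0.97],"grip": 0.2},
    {"travel": [0,0,0],"angular": [0,0,-0.97],"grip": 0.2},
  ],
)

```text
time: 8.05
ee_pos: [0.4751, 0.1868, 0.2947]
tcp_rot: [180.0, -0.0, 56.2]
wrist_force: [-0.3, -0.1, -1.2]
opening: 0.0609
grasp_force: 44.5
```

Run:
```python
from h import *
from workcell import monitor
o=monitor.get_obs();print(o['q'].round(1),o['ee_pos'].round(4),o['tcp_rot'].round(2))
Rc=R.from_euler("xyz",o["tcp_rot"],degrees=True)
a=np.radians(56.3);th=np.radians(65)
z=np.array([np.sin(th)*np.cos(a),np.sin(th)*np.sin(a),-np.cos(th)]);y=np.array([np.sin(a),-np.cos(a),0]);x=np.cross(y,z)
Rt=R.from_matrix(np.c_[x,y,z]);rv=(Rt*Rc.inv()).as_rotvec();print(rv/.5, np.degrees(np.linalg.norm(rv)))
print(Rt.as_euler("xyz",degrees=True))
```

```text
[ 21.5   1.   11.8 100.8  -0.  145.3] [0.4751 0.1868 0.2947] [ 1.7996e+02 -5.0000e-02  5.6200e+01]
[ 1.88573393 -1.2586254   0.00398334] 64.95018222492958
[180.  -65.   56.3]
```

Request:
carry_out(
  plan=[
    {"travel": [0,0,0],"angular": [0.629,-0.42,0],"grip": 0.2},
    {"travel": [0,0,0],"angular": [0.629,-0.42,0],"grip": 0.2},
    {"travel": [0,0,0],"angular": [0.629,-0.42,0],"grip": 0.2},
    {"travel": [0,0,0],"angular": [0.629,-0.42,0],"grip": 0.2},
  ],
)

```text
time: 8.38
ee_pos: [0.4728, 0.1854, 0.293]
tcp_rot: [179.9, -22.0, 56.6]
wrist_force: [-0.1, -0.7, -1.6]
opening: 0.0606
grasp_force: 44.6
```

Request:
carry_out(
  plan=[
    {"travel": [0,0,0],"angular": [0.629,-0.42,0],"grip": 0.2},
    {"travel": [0,0,0],"angular": [0.629,-0.42,0],"grip": 0.2},
    {"travel": [0,0,0],"angular": [0.629,-0.42,0],"grip": 0.2},
    {"travel": [0,0,0],"angular": [0.629,-0.42,0],"grip": 0.2},
  ],
)

```text
time: 8.72
ee_pos: [0.4729, 0.1857, 0.2897]
tcp_rot: [-180.0, -43.3, 56.4]
wrist_force: [-0.8, -0.3, -3.0]
opening: 0.061
grasp_force: 44.6
```

Request:
carry_out(
  plan=[
    {"travel": [0,0,0],"angular": [0.629,-0.42,0],"grip": 0.2},
    {"travel": [0,0,0],"angular": [0.629,-0.42,0],"grip": 0.2},
    {"travel": [0,0,0],"angular": [0.629,-0.42,0],"grip": 0.2},
    {"travel": [0,0,0],"angular": [0.629,-0.42,0],"grip": 0.2},
    {"travel": [0,0,0],"angular": [0.629,-0.42,0],"grip": 0.2},
  ],
)

```text
time: 9.13
ee_pos: [0.4752, 0.1864, 0.2928]
tcp_rot: [179.7, -64.7, 56.6]
wrist_force: [0.2, 0.4, -0.7]
opening: 0.0611
grasp_force: 44.6
```

```bash
cat >> h.py <<'E'
a_=np.radians(56.3); HX=np.array([np.cos(a_),np.sin(a_),0]);HY=np.array([-np.sin(a_),np.cos(a_),0])
H0=np.array([.5253,.3507,0.])
def hearth(x,y,z): return H0+HX*x/1e3+HY*y/1e3+np.array([0,0,z/1e3])
Rp=R.from_euler("xyz",[180,25,-164.6],degrees=True)
rel=Rp.inv().apply(np.array([.5248,.1913,.069])-[.5053,.1869,.0722]); rel[1]=0   # block centre in tool
E
python3 - <<'E'
from h import *
from workcell import monitor
o=monitor.get_obs();print(o['q'].round(1),o['ee_pos'].round(4),o['tcp_rot'].round(2))
Rc=R.from_euler("xyz",o["tcp_rot"],degrees=True)
print("rel",rel,"centre now",o["ee_pos"]+Rc.apply(rel))
for z in (49+35,49):
    t=hearth(30,0,z)-Rc.apply(rel); print("tcp",t.round(4),"travel",((t-o["ee_pos"])/.3).round(3))
E
```

```text
[ -3.3 -42.9 -42.4  43.5  51.1 143.9] [0.4752 0.1864 0.2928] [179.65 -64.65  56.56]
rel [-0.01674505  0.          0.01133916] centre now [0.47698822 0.18893207 0.27276451]
tcp [0.5402 0.3731 0.104 ] travel [ 0.217  0.622 -0.629]
tcp [0.5402 0.3731 0.069 ] travel [ 0.217  0.622 -0.746]
```

Request:
carry_out(
  plan=[
    {"travel": [0.05,0.13,0],"angular": [0,0,0],"grip": 0.2},
    {"travel": [0.09,0.26,-0.05],"angular": [0,0,0],"grip": 0.2},
    {"travel": [0.13,0.38,-0.15],"angular": [0,0,0],"grip": 0.2},
    {"travel": [0.18,0.5,-0.25],"angular": [0,0,0],"grip": 0.2},
    {"travel": [0.217,0.62,-0.35],"angular": [0,0,0],"grip": 0.2},
    {"travel": [0.217,0.62,-0.45],"angular": [0,0,0],"grip": 0.2},
    {"travel": [0.217,0.62,-0.48],"angular": [0,0,0],"grip": 0.2},
    {"travel": [0.217,0.62,-0.48],"angular": [0,0,0],"grip": 0.2},
  ],
)

```text
time: 9.8
ee_pos: [0.5407, 0.3754, 0.1464]
tcp_rot: [179.7, -64.5, 56.7]
wrist_force: [-1.7, 0.1, -1.4]
opening: 0.061
grasp_force: 44.6
```

Run:
```python
from h import *
from workcell import monitor
o=monitor.get_obs();print(o['q'].round(1),o['ee_pos'].round(4),o['tcp_rot'].round(2))
im=[]
for n,(u,v) in (("scene",(360,230)),("side",(315,245))):
    d,T=snap(n,n+"1"); c=d["frame"][v-60:v+60,u-80:u+80,::-1]; im.append(cv2.resize(c,None,fx=4.9,fy=4.9,interpolation=cv2.INTER_CUBIC)[:300*2])
    im[-1]=cv2.resize(im[-1],(392,294)) if 0 else im[-1]
cv2.imwrite("pics/s1.png",cv2.resize(im[0],(784,588)));cv2.imwrite("pics/s2.png",cv2.resize(im[1],(784,588)))
```

```text
[ 22.8 -22.7 -50.7   1.9  30.  163.9] [0.5407 0.3754 0.1464] [179.72 -64.46  56.72]
```

View pics/s1.png

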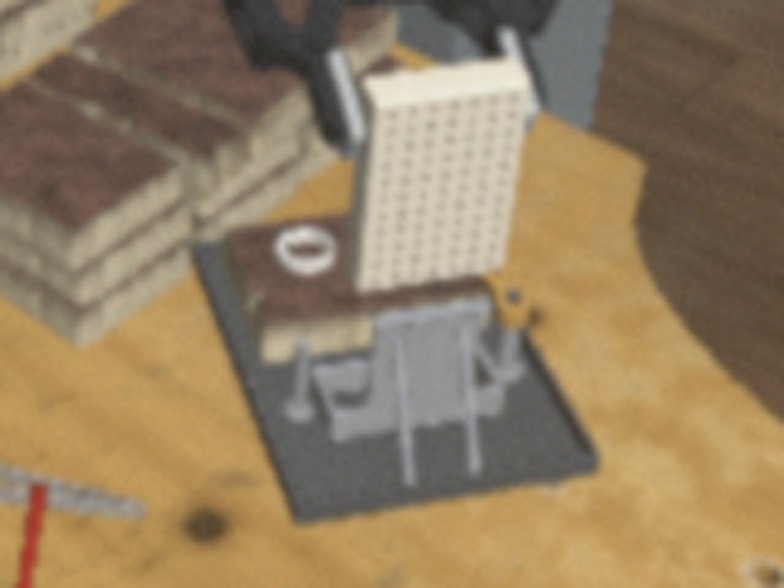

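View pics/s2.png

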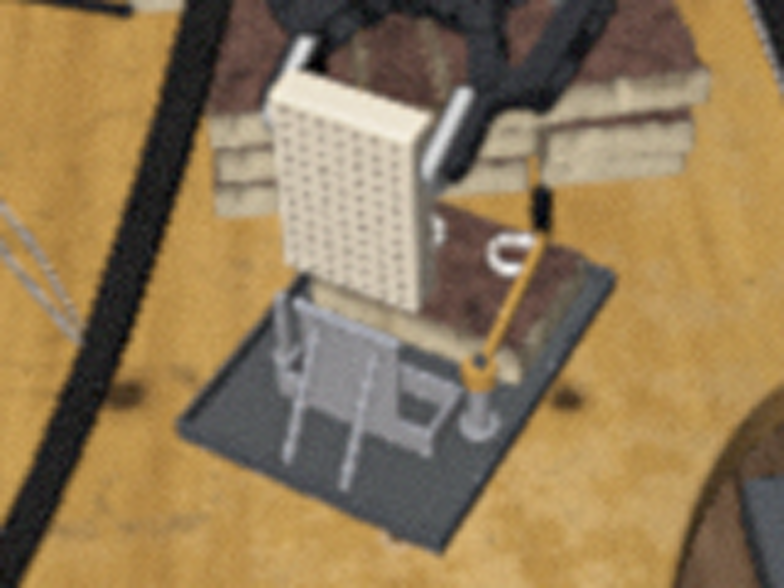

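Run:
```python
from h import *
from workcell import monitor
o=monitor.get_obs()
Rc=R.from_euler("xyz",o["tcp_rot"],degrees=True); cen=o["ee_pos"]+Rc.apply(rel)
d0=cen-hearth(30,0,49); print("centre in shoe xyz mm",(d0@HX*1e3).round(1),(d0@HY*1e3).round(1),(d0[2]*1e3).round(1))
# block axes from tool: rotate 25deg between tool and block
U=Rc.apply(Rp.inv().apply([np.cos(np.radians(195.3)),np.sin(np.radians(195.3)),0]));N=Rc.apply(Rp.inv().apply([0,0,-1]));W=np.cross(N,U)*1
print("U",U.round(3),"N in hearth",(N@HX).round(3),(N@HY).round(3),"W",(W@HX).round(3),(W@HY).round(3))
pts={"bk_%s%s"%(a,b):cen+N*.009+U*.046*a+W*.031*b for a in(1,-1) for b in(1,-1)}
pts.update({"fr_%s%s"%(a,b):cen-N*.009+U*.046*a+W*.031*b for a in(1,) for b in(1,-1)})
pts.update(trayBL=hearth(85,65,12),trayBR=hearth(85,-65,12),trayFL=hearth(-85,65,12),trayFR=hearth(-85,-65,12),restL=hearth(42,23,68),restR=hearth(42,-23,68),pivot=hearth(20,48,47),pin=hearth(26,-46,43))
for n,(u,v) in (("scene",(360,230)),("side",(315,245))):
    d=dict(np.load(n+"1.npz"))
    for k,p in pts.items(): print(n,k,((project(d,d["T"],p)[0]-[u-80,v-60])*4.9).round(0))
```

```text
centre in shoe xyz mm 2.4 -1.0 83.8
U [-0.003  0.003  1.   ] N in hearth 1.0 0.002 W 0.002 -1.0
scene bk_11 [369.  82.]
scene bk_1-1 [529.  61.]
scene bk_-11 [350. 278.]
scene bk_-1-1 [498. 255.]
scene fr_11 [353.  55.]
scene fr_1-1 [510.  36.]
scene trayBL [598. 452.]
scene trayBR [292. 507.]
scene trayFL [447. 202.]
scene trayFR [183. 241.]
scene restL [477. 295.]
scene restR [369. 312.]
scene pivot [508. 291.]
scene pin [297. 342.]
side bk_11 [260.  85.]
side bk_1-1 [406. 135.]
side bk_-11 [276. 259.]
side bk_-1-1 [410. 311.]
side fr_11 [286.  58.]
side fr_1-1 [429. 107.]
side trayBL [439. 543.]
side trayBR [168. 424.]
side trayFL [611. 270.]
side trayFR [366. 183.]
side restL [395. 338.]
side restR [297. 300.]
side pivot [475. 359.]
side pin [275. 298.]
```

Request:
carry_out(
  plan=[
    {"travel": [0,0,-0.02],"angular": [0,0,0],"grip": 0.2},
    {"travel": [0,0,-0.04],"angular": [0,0,0],"grip": 0.2},
    {"travel": [0,0,-0.06],"angular": [0,0,0],"grip": 0.2},
    {"travel": [0,0,-0.08],"angular": [0,0,0],"grip": 0.2},
    {"travel": [0,0,-0.08],"angular": [0,0,0],"grip": 0.2},
  ],
)

```text
time: 10.32
ee_pos: [0.5401, 0.3723, 0.1245]
tcp_rot: [179.7, -64.9, 56.6]
wrist_force: [-0.9, 0.4, -1.8]
opening: 0.0607
grasp_force: 44.7
```

Request:
carry_out(
  plan=[
    {"travel": [0,0,-0.03],"angular": [0,0,0],"grip": 0.2},
    {"travel": [0,0,-0.06],"angular": [0,0,0],"grip": 0.2},
    {"travel": [0,0,-0.09],"angular": [0,0,0],"grip": 0.2},
    {"travel": [0,0,-0.12],"angular": [0,0,0],"grip": 0.2},
    {"travel": [0,0,-0.12],"angular": [0,0,0],"grip": 0.2},
    {"travel": [0,0,-0.12],"angular": [0,0,0],"grip": 0.2},
  ],
)

```text
time: 10.82
ee_pos: [0.5399, 0.3727, 0.0887]
tcp_rot: [179.7, -64.9, 56.6]
wrist_force: [0.4, -0.1, -1.3]
opening: 0.0609
grasp_force: 44.7
```

```bash
cat > m.py <<'E'
from h import *
from workcell import monitor
o=monitor.get_obs()
Rc=R.from_euler("xyz",o["tcp_rot"],degrees=True); cen=o["ee_pos"]+Rc.apply(rel)
d0=cen-hearth(30,0,49); print("rot",o["tcp_rot"].round(2),"pred centre in shoe mm",(d0@HX*1e3).round(1),(d0@HY*1e3).round(1),(d0[2]*1e3).round(1),o["wrist_force"].round(1))
E
python3 m.py
python3 - <<'E'
from h import *
im=[]
for n,(u,v) in (("scene",(366,235)),("side",(315,250))):
    d,T=snap(n,n+"2"); im.append(cv2.resize(d["frame"][v-45:v+45,u-40:u+40,::-1],(400,450),interpolation=cv2.INTER_CUBIC))
cv2.imwrite("pics/s3.png",np.hstack(im))
E
```

```text
rot [179.69 -64.91  56.64] pred centre in shoe mm -0.4 -0.0 19.8 [ 0.4 -0.1 -1.3]
```

View pics/s3.png

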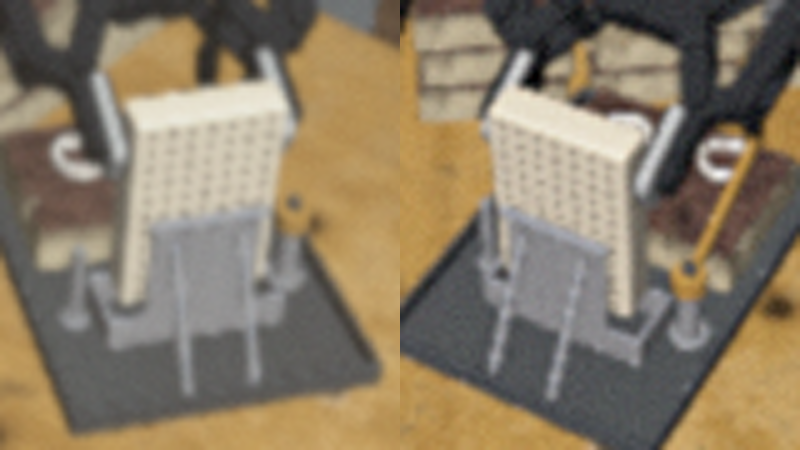

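Request:
carry_out(
  plan=[
    {"travel": [0,0,-0.01],"angular": [0,0,0],"grip": 0.2},
    {"travel": [0,0,-0.02],"angular": [0,0,0],"grip": 0.2},
    {"travel": [0,0,-0.03],"angular": [0,0,0],"grip": 0.2},
    {"travel": [0,0,-0.03],"angular": [0,0,0],"grip": 0.2},
  ],
)

```text
time: 11.25
ee_pos: [0.5401, 0.3728, 0.0802]
tcp_rot: [179.6, -64.9, 56.7]
wrist_force: [0.5, -0.2, -2.1]
opening: 0.0609
grasp_force: 44.7
```

Request:
carry_out(
  plan=[
    {"travel": [0,0,-0.01],"angular": [0,0,0],"grip": 0.2},
    {"travel": [0,0,-0.02],"angular": [0,0,0],"grip": 0.2},
    {"travel": [0,0,-0.02],"angular": [0,0,0],"grip": 0.2},
  ],
)

```text
time: 11.5
ee_pos: [0.5401, 0.3728, 0.0742]
tcp_rot: [179.6, -64.9, 56.7]
wrist_force: [0.2, -0.0, -1.0]
opening: 0.0612
grasp_force: 44.7
```

```bash
python3 m.py
```

```text
rot [179.63 -64.95  56.7 ] pred centre in shoe mm -0.2 -0.1 5.2 [ 0.2 -0.  -1. ]
```

Request:
carry_out(
  plan=[
    {"travel": [0,0,-0.005],"angular": [0,0,0],"grip": 0.2},
    {"travel": [0,0,-0.008],"angular": [0,0,0],"grip": 0.2},
    {"travel": [0,0,-0.008],"angular": [0,0,0],"grip": 0.2},
  ],
)

```text
time: 11.75
ee_pos: [0.5403, 0.3729, 0.0725]
tcp_rot: [179.6, -65.0, 56.8]
wrist_force: [-0.3, 0.7, -1.3]
opening: 0.0612
grasp_force: 44.7
```

Request:
carry_out(
  plan=[
    {"travel": [0,0,-0.004],"angular": [0,0,0],"grip": 0.2},
    {"travel": [0,0,-0.004],"angular": [0,0,0],"grip": 0.2},
    {"travel": [0,0,-0.004],"angular": [0,0,0],"grip": 0.2},
  ],
)

```text
time: 12.0
ee_pos: [0.5404, 0.3729, 0.0716]
tcp_rot: [179.5, -65.0, 56.8]
wrist_force: [0.7, -1.1, -0.1]
opening: 0.0609
grasp_force: 44.7
```

Request:
carry_out(
  plan=[
    {"travel": [0,0,-0.003],"angular": [0,0,0],"grip": 0.2},
    {"travel": [0,0,-0.003],"angular": [0,0,0],"grip": 0.2},
    {"travel": [0,0,-0.003],"angular": [0,0,0],"grip": 0.2},
  ],
)

```text
time: 12.25
ee_pos: [0.5405, 0.373, 0.071]
tcp_rot: [179.5, -65.0, 56.8]
wrist_force: [-0.6, -0.1, -0.8]
opening: 0.061
grasp_force: 44.7
```

Request:
carry_out(
  plan=[
    {"travel": [0,0,-0.003],"angular": [0,0,0],"grip": 0.2},
    {"travel": [0,0,-0.003],"angular": [0,0,0],"grip": 0.2},
    {"travel": [0,0,-0.003],"angular": [0,0,0],"grip": 0.2},
  ],
)

```text
time: 12.5
ee_pos: [0.5408, 0.3733, 0.0709]
tcp_rot: [179.4, -65.1, 56.9]
wrist_force: [-1.5, -0.4, 5.4]
opening: 0.0608
grasp_force: 45.1
```

Request:
carry_out(
  plan=[
    {"travel": [0,0,-0.003],"angular": [0,0,0],"grip": 0.2},
    {"travel": [0,0,-0.003],"angular": [0,0,0],"grip": 0.2},
    {"travel": [0,0,-0.003],"angular": [0,0,0],"grip": 0.2},
  ],
)

```text
time: 12.75
ee_pos: [0.541, 0.3736, 0.071]
tcp_rot: [179.4, -65.2, 57.0]
wrist_force: [-4.1, -1.5, 9.6]
opening: 0.0607
grasp_force: 45.6
```

Request:
carry_out(
  plan=[
    {"travel": [0,0,-0.003],"angular": [0,0,0],"grip": 0.2},
    {"travel": [0,0,-0.003],"angular": [0,0,0],"grip": 0.2},
    {"travel": [0,0,-0.003],"angular": [0,0,0],"grip": 0.2},
  ],
)

```text
time: 13.0
ee_pos: [0.5412, 0.3738, 0.0709]
tcp_rot: [179.3, -65.3, 57.1]
wrist_force: [-6.4, -2.4, 11.0]
opening: 0.0609
grasp_force: 45.9
```

```bash
python3 m.py
```

```text
rot [179.27 -65.26  57.11] pred centre in shoe mm 1.4 -0.5 2.0 [-6.4 -2.4 11. ]
```

Request:
carry_out(
  plan=[
    {"travel": [0,0,0.005],"angular": [0,0,0],"grip": 0.2},
    {"travel": [0,0,0.005],"angular": [0,0,0],"grip": 0.2},
    {"travel": [0,0,0.005],"angular": [0,0,0],"grip": 0.2},
  ],
)

```text
time: 13.25
ee_pos: [0.5409, 0.3733, 0.0709]
tcp_rot: [179.4, -65.1, 57.0]
wrist_force: [-1.9, 1.6, 7.1]
opening: 0.0607
grasp_force: 45.0
```

Request:
carry_out(
  grip_force=20,
  plan=[
    {"travel": [0,0,0.005],"angular": [0,0,0],"grip": 0.4},
    {"travel": [0,0,0.005],"angular": [0,0,0],"grip": 0.45},
    {"travel": [0,0,0.005],"angular": [0,0,0],"grip": 0.5},
    {"travel": [0,0,0.005],"angular": [0,0,0],"grip": 0.6},
    {"travel": [0,0,0.005],"angular": [0,0,0],"grip": 0.75},
    {"travel": [0,0,0.005],"angular": [0,0,0],"grip": 0.85},
    {"travel": [0,0,0.005],"angular": [0,0,0],"grip": 0.85},
  ],
)

```text
time: 13.83
ee_pos: [0.5403, 0.3728, 0.0706]
tcp_rot: [179.6, -65.0, 56.7]
wrist_force: [0.8, 0.4, -0.5]
opening: 0.0789
grasp_force: 0.0
```

```bash
python3 m.py
python3 - <<'E'
from h import *
for n in ("scene","side"):
    d,T=snap(n,n+"3"); b=dict(np.load(n+"2.npz"))
    for f in (b["frame"],d["frame"]):
        hsv=cv2.cvtColor(f,cv2.COLOR_RGB2HSV); m=((hsv[...,2]>170)&(hsv[...,1]<75)&(hsv[...,0]>8)&(hsv[...,0]<35)).astype(np.uint8)
        u,v=(366,235) if n=="scene" else (315,250)
        mm=np.zeros_like(m); mm[v-45:v+30,u-25:u+30]=m[v-45:v+30,u-25:u+30]; mm=cv2.morphologyEx(mm,cv2.MORPH_CLOSE,np.ones((3,3)))
        k=max(cv2.findContours(mm,0,1)[0],key=cv2.contourArea); print(n,cv2.minAreaRect(k),cv2.boundingRect(k))
E
```

```text
rot [179.58 -64.97  56.73] pred centre in shoe mm -0.1 -0.3 1.6 [ 0.8  0.4 -0.5]
scene ((367.1304626464844, 227.0429229736328), (33.14641571044922, 44.74766540527344), 1.5074357986450195) (350, 205, 35, 45)
scene ((365.6048583984375, 232.8534698486328), (30.24987030029297, 41.31039047241211), 1.9091522693634033) (350, 212, 32, 42)
side ((307.1499938964844, 243.05001831054688), (39.528465270996094, 37.94732666015625), 18.434947967529297) (291, 220, 37, 48)
side ((307.4082336425781, 248.1219482421875), (29.835163116455078, 43.07779312133789), 6.009006023406982) (294, 228, 31, 44)
```

Request:
carry_out(
  plan=[
    {"travel": [-0.017,-0.025,0.014],"angular": [0,0,0],"grip": 0.85},
    {"travel": [-0.05,-0.075,0.042],"angular": [0,0,0],"grip": 0.85},
    {"travel": [-0.1,-0.15,0.09],"angular": [0,0,0],"grip": 0.85},
    {"travel": [-0.15,-0.225,0.15],"angular": [0,0,0],"grip": 0.85},
    {"travel": [-0.2,-0.3,0.22],"angular": [0,0,0],"grip": 0.85},
    {"travel": [-0.2,-0.3,0.34],"angular": [0,0,0],"grip": 0.85},
    {"travel": [-0.2,-0.3,0.45],"angular": [0,0,0],"grip": 0.85},
    {"travel": [-0.2,-0.3,0.55],"angular": [0,0,0],"grip": 0.85},
  ],
)

```text
time: 14.6
ee_pos: [0.4802, 0.2823, 0.239]
tcp_rot: [179.3, -65.1, 57.0]
wrist_force: [0.4, 0.7, -0.1]
opening: 0.0791
grasp_force: 0.0
```

Request:
carry_out(
  plan=[
    {"travel": [0,0,0.1],"angular": [-0.629,0.42,0],"grip": -1},
    {"travel": [0,0,0.1],"angular": [-0.629,0.42,0],"grip": -1},
    {"travel": [0,0,0.1],"angular": [-0.629,0.42,0],"grip": -1},
    {"travel": [0,0,0.1],"angular": [-0.629,0.42,0],"grip": -1},
  ],
)

```text
time: 14.93
ee_pos: [0.4815, 0.2835, 0.2702]
tcp_rot: [179.5, -43.2, 56.8]
wrist_force: [0.5, 1.2, 0.5]
opening: 0.0313
grasp_force: 0.0
```

Request:
carry_out(
  plan=[
    {"travel": [0,0,0],"angular": [-0.629,0.42,0],"grip": -1},
    {"travel": [0,0,0],"angular": [-0.629,0.42,0],"grip": -1},
    {"travel": [0,0,0],"angular": [-0.629,0.42,0],"grip": -1},
    {"travel": [0,0,0],"angular": [-0.629,0.42,0],"grip": -1},
  ],
)

```text
time: 15.27
ee_pos: [0.4821, 0.2847, 0.2648]
tcp_rot: [180.0, -21.2, 56.6]
wrist_force: [0.9, -0.1, -0.5]
opening: 0.0001
grasp_force: 0.0
```

Request:
carry_out(
  plan=[
    {"travel": [0,0,0],"angular": [-0.629,0.42,0],"grip": -1},
    {"travel": [0,0,0],"angular": [-0.629,0.42,0],"grip": -1},
    {"travel": [0,0,0],"angular": [-0.629,0.42,0],"grip": -1},
    {"travel": [0,0,0],"angular": [-0.629,0.42,0],"grip": -1},
    {"travel": [0,0,0],"angular": [-0.629,0.42,0],"grip": -1},
  ],
)

```text
time: 15.68
ee_pos: [0.4811, 0.2841, 0.2631]
tcp_rot: [-179.8, 0.1, 56.5]
wrist_force: [-0.6, -0.1, 0.3]
opening: -0.0002
grasp_force: 0.0
```

Run:
```python
from h import *
from workcell import monitor
o=monitor.get_obs();print(o['q'].round(1),o['ee_pos'].round(4),o['tcp_rot'].round(2),o["opening"])
d,T=snap("wrist","w4")
# knob: black blob near prediction
q=1.47;kp=hearth(20-80*np.sin(q),48-80*np.cos(q),72);uv=project(d,T,kp)[0];print("pred knob px",uv)
g=d["frame"].max(2);m=(g<45).astype(np.uint8);n,l,s,c=cv2.connectedComponentsWithStats(m)
for i in range(1,n):
    if np.hypot(*(c[i]-uv))<40 and s[i,4]>15: P=cast(d,T,[c[i]],.066)[0];print(s[i],c[i],P,((P-H0)@HX*1e3,(P-H0)@HY*1e3))
```

```text
[3.05e+01 6.90e+00 1.45e+01 9.77e+01 1.00e-01 1.54e+02] [0.4811 0.2841 0.2631] [-1.7985e+02  1.0000e-01  5.6520e+01] -0.0002448526746403473
pred knob px [280.36646443 154.09461641]
[277 148  10  11  80] [281.4875 152.8375] [0.45962408 0.3233002  0.066     ] (np.float64(-59.23529389912991), np.float64(39.43672141998247))
```

Run:
```python
from h import *
from workcell import monitor
p=monitor.get_obs()["ee_pos"]
W=[(-60,75,63),(-62,60,63),(-62.6,39.5,63),(-57.6,17,63),(-41.7,-6.7,63),(-20,-23.3,63),(-4.5,-30,63)]
for w in W:
    t=hearth(*w); print(w,((t-p)/.3).round(3)); p=t
print(HX/.3*.005,HY/.3*.005)
```

```text
(-60, 75, 63) [-0.17   0.197 -0.673]
(-62, 60, 63) [ 0.038 -0.033  0.   ]
(-62.6, 39.5, 63) [ 0.056 -0.04   0.   ]
(-57.6, 17, 63) [ 0.072 -0.028  0.   ]
(-41.7, -6.7, 63) [0.095 0.    0.   ]
(-20, -23.3, 63) [0.086 0.029 0.   ]
(-4.5, -30, 63) [0.047 0.031 0.   ]
[0.00924741 0.0138659  0.        ] [-0.0138659   0.00924741  0.        ]
```

Request:
carry_out(
  plan=[
    {"travel": [-0.08,0.1,0],"angular": [0,0,0],"grip": -1},
    {"travel": [-0.17,0.197,-0.1],"angular": [0,0,0],"grip": -1},
    {"travel": [-0.17,0.197,-0.23],"angular": [0,0,0],"grip": -1},
    {"travel": [-0.17,0.197,-0.36],"angular": [0,0,0],"grip": -1},
    {"travel": [-0.17,0.197,-0.48],"angular": [0,0,0],"grip": -1},
    {"travel": [-0.17,0.197,-0.6],"angular": [0,0,0],"grip": -1},
    {"travel": [-0.17,0.197,-0.672],"angular": [0,0,0],"grip": -1},
    {"travel": [-0.17,0.197,-0.672],"angular": [0,0,0],"grip": -1},
  ],
)

```text
time: 16.4
ee_pos: [0.4271, 0.3396, 0.0615]
tcp_rot: [-179.9, 0.0, 56.4]
wrist_force: [-1.0, -0.6, -0.8]
opening: -0.0002
grasp_force: 0.0
```

Request:
carry_out(
  plan=[
    {"travel": [0.019,-0.016,0],"angular": [0,0,0],"grip": -1},
    {"travel": [0.038,-0.033,0],"angular": [0,0,0],"grip": -1},
    {"travel": [0.056,-0.046,0],"angular": [0,0,0],"grip": -1},
    {"travel": [0.075,-0.06,0],"angular": [0,0,0],"grip": -1},
    {"travel": [0.094,-0.073,0],"angular": [0,0,0],"grip": -1},
    {"travel": [0.13,-0.088,0],"angular": [0,0,0],"grip": -1},
    {"travel": [0.166,-0.101,0],"angular": [0,0,0],"grip": -1},
    {"travel": [0.166,-0.101,0],"angular": [0,0,0],"grip": -1},
  ],
)

```text
time: 17.07
ee_pos: [0.4813, 0.3108, 0.0642]
tcp_rot: [180.0, -0.0, 56.4]
wrist_force: [-0.2, -0.6, 0.5]
opening: 0.0002
grasp_force: 0.0
```

```bash
cat > kn.py <<'E'
from h import *
from workcell import monitor
p=monitor.get_obs()["ee_pos"];print("tool",((p-H0)@HX*1e3).round(1),((p-H0)@HY*1e3).round(1))
# keeper angle from brass pixels at z=.042 in both fixed views
for n in ("side","scene"):
    d,T=snap(n,n+"4"); hsv=cv2.cvtColor(d["frame"],cv2.COLOR_RGB2HSV)
    pv=hearth(20,48,42)
    m=(hsv[...,0]>13)&(hsv[...,0]<24)&(hsv[...,1]>150)&(hsv[...,2]>110)
    v,u=np.nonzero(m); P=cast(d,T,np.c_[u,v],.042)-pv
    hx,hy=P@HX*1e3,P@HY*1e3; r=np.hypot(hx,hy); s=(r>15)&(r<85)
    a=np.arctan2(-hx[s],-hy[s]); h,e=np.histogram(a,np.arange(-.5,2.3,.1)); print(n,dict(zip(e[:-1].round(1).tolist(),h.tolist())))
E
python3 kn.py
```

```text
tool -57.6 14.5
side {-0.5: 0, -0.4: 0, -0.3: 0, -0.2: 0, -0.1: 0, -0.0: 0, 0.1: 0, 0.2: 0, 0.3: 0, 0.4: 0, 0.5: 0, 0.6: 0, 0.7: 0, 0.8: 0, 0.9: 27, 1.0: 3, 1.1: 0, 1.2: 0, 1.3: 0, 1.4: 0, 1.5: 0, 1.6: 0, 1.7: 0, 1.8: 0, 1.9: 2, 2.0: 0, 2.1: 3}
scene {-0.5: 0, -0.4: 0, -0.3: 0, -0.2: 0, -0.1: 0, -0.0: 0, 0.1: 0, 0.2: 0, 0.3: 0, 0.4: 0, 0.5: 0, 0.6: 0, 0.7: 0, 0.8: 0, 0.9: 0, 1.0: 0, 1.1: 0, 1.2: 0, 1.3: 0, 1.4: 0, 1.5: 0, 1.6: 0, 1.7: 0, 1.8: 0, 1.9: 0, 2.0: 0, 2.1: 0}
```

Request:
carry_out(
  plan=[
    {"travel": [0.05,0,0],"angular": [0,0,0],"grip": -1},
    {"travel": [0.095,0,0],"angular": [0,0,0],"grip": -1},
    {"travel": [0.138,0.014,0],"angular": [0,0,0],"grip": -1},
    {"travel": [0.181,0.029,0],"angular": [0,0,0],"grip": -1},
    {"travel": [0.205,0.045,0],"angular": [0,0,0],"grip": -1},
    {"travel": [0.228,0.06,0],"angular": [0,0,0],"grip": -1},
    {"travel": [0.228,0.06,0],"angular": [0,0,0],"grip": -1},
  ],
)

```text
time: 17.75
ee_pos: [0.5481, 0.3305, 0.064]
tcp_rot: [-180.0, 0.0, 56.5]
wrist_force: [0.4, -0.4, -0.6]
opening: -0.0001
grasp_force: 0.0
```

```bash
python3 kn.py
```

```text
tool -4.1 -30.2
side {-0.5: 0, -0.4: 0, -0.3: 0, -0.2: 0, -0.1: 0, -0.0: 1, 0.1: 0, 0.2: 0, 0.3: 0, 0.4: 0, 0.5: 0, 0.6: 0, 0.7: 0, 0.8: 0, 0.9: 0, 1.0: 0, 1.1: 0, 1.2: 0, 1.3: 0, 1.4: 0, 1.5: 0, 1.6: 0, 1.7: 0, 1.8: 0, 1.9: 2, 2.0: 0, 2.1: 6}
scene {-0.5: 0, -0.4: 0, -0.3: 0, -0.2: 0, -0.1: 0, -0.0: 0, 0.1: 0, 0.2: 0, 0.3: 0, 0.4: 0, 0.5: 0, 0.6: 0, 0.7: 0, 0.8: 0, 0.9: 0, 1.0: 0, 1.1: 0, 1.2: 0, 1.3: 0, 1.4: 0, 1.5: 0, 1.6: 0, 1.7: 0, 1.8: 0, 1.9: 0, 2.0: 0, 2.1: 0}
```

Request:
carry_out(
  plan=[
    {"travel": [0.004,0.006,0],"angular": [0,0,0],"grip": -1},
    {"travel": [0.007,0.011,0],"angular": [0,0,0],"grip": -1},
    {"travel": [0.007,0.011,0],"angular": [0,0,0],"grip": -1},
  ],
)

```text
time: 18.1
ee_pos: [0.5496, 0.3331, 0.0646]
tcp_rot: [180.0, -0.0, 56.5]
wrist_force: [-0.7, -0.8, 0.6]
opening: -0.0001
grasp_force: 0.1
```

Request:
carry_out(
  plan=[
    {"travel": [0.004,0.006,0],"angular": [0,0,0],"grip": -1},
    {"travel": [0.004,0.006,0],"angular": [0,0,0],"grip": -1},
    {"travel": [0.004,0.006,0],"angular": [0,0,0],"grip": -1},
  ],
)

```text
time: 18.35
ee_pos: [0.5509, 0.3349, 0.0645]
tcp_rot: [-180.0, -0.0, 56.5]
wrist_force: [0.0, -0.4, -0.6]
opening: 0.0001
grasp_force: 0.0
```

Request:
carry_out(
  plan=[
    {"travel": [0.004,0.006,0],"angular": [0,0,0],"grip": -1},
    {"travel": [0.004,0.006,0],"angular": [0,0,0],"grip": -1},
    {"travel": [0.004,0.006,0],"angular": [0,0,0],"grip": -1},
  ],
)

```text
time: 18.6
ee_pos: [0.5518, 0.3359, 0.0644]
tcp_rot: [180.0, 0.1, 56.5]
wrist_force: [-2.0, -3.2, 2.1]
opening: 0.0001
grasp_force: 2.6
```

Request:
carry_out(
  plan=[
    {"travel": [0.004,0.006,0],"angular": [0,0,0],"grip": -1},
    {"travel": [0.004,0.006,0],"angular": [0,0,0],"grip": -1},
    {"travel": [0.004,0.006,0],"angular": [0,0,0],"grip": -1},
  ],
)

```text
time: 18.85
ee_pos: [0.5522, 0.3363, 0.0642]
tcp_rot: [180.0, 0.3, 56.4]
wrist_force: [-7.9, -11.7, 4.5]
opening: -0.0002
grasp_force: 6.8
```

Request:
carry_out(
  plan=[
    {"travel": [0.004,0.006,0],"angular": [0,0,0],"grip": -1},
    {"travel": [0.004,0.006,0],"angular": [0,0,0],"grip": -1},
    {"travel": [0.004,0.006,0],"angular": [0,0,0],"grip": -1},
  ],
)

```text
time: 19.1
ee_pos: [0.5524, 0.3366, 0.064]
tcp_rot: [-180.0, 0.5, 56.4]
wrist_force: [-12.1, -18.8, 9.5]
opening: 0.0001
grasp_force: 11.4
```

```bash
python3 kn.py | head -1
```

```text
tool 3.3 -30.4
```

Request:
carry_out(
  plan=[
    {"travel": [-0.01,-0.015,0],"angular": [0,0,0],"grip": -1},
    {"travel": [-0.04,-0.06,0],"angular": [0,0,0],"grip": -1},
    {"travel": [-0.08,-0.12,0.02],"angular": [0,0,0],"grip": -1},
    {"travel": [-0.08,-0.12,0.15],"angular": [0,0,0],"grip": -1},
    {"travel": [-0.08,-0.12,0.28],"angular": [0,0,0],"grip": -1},
    {"travel": [-0.08,-0.12,0.41],"angular": [0,0,0],"grip": -1},
    {"travel": [-0.08,-0.12,0.54],"angular": [0,0,0],"grip": -1},
    {"travel": [-0.08,-0.12,0.67],"angular": [0,0,0],"grip": -1},
  ],
)

```text
time: 19.87
ee_pos: [0.5302, 0.3041, 0.2676]
tcp_rot: [180.0, -0.1, 56.5]
wrist_force: [-0.4, 0.2, -0.2]
opening: -0.0004
grasp_force: 0.0
```

Request:
carry_out(
  plan=[
    {"travel": [-0.1,-0.15,0.1],"angular": [0,0,0],"grip": -1},
    {"travel": [-0.1,-0.15,0.1],"angular": [0,0,0],"grip": -1},
    {"travel": [-0.1,-0.15,0.1],"angular": [0,0,0],"grip": -1},
  ],
)

```text
time: 20.12
ee_pos: [0.5, 0.2578, 0.2998]
tcp_rot: [179.8, -0.3, 56.4]
wrist_force: [0.3, -0.9, 0.2]
opening: -0.0002
grasp_force: 0.0
```

Run:
```python
from h import *
from workcell import monitor
print(monitor.get_obs()["ee_pos"])
d,T=snap("wrist","w5"); f=d["frame"]
g=f.max(2).astype(int);hsv=cv2.cvtColor(f,cv2.COLOR_RGB2HSV)
loc=lambda uv,z:[round(float((cast(d,T,[uv],z)[0]-H0)@a*1e3),1) for a in (HX,HY)]
uv=project(d,T,hearth(20,-32,72))[0];print("home knob px",uv)
n,l,s,c=cv2.connectedComponentsWithStats((g<45).astype(np.uint8))
for i in range(1,n):
    if np.hypot(*(c[i]-uv))<35 and s[i,4]>12: print("knob",s[i],loc(c[i],.068))
m=((hsv[...,2]>170)&(hsv[...,1]<75)).astype(np.uint8);n,l,s,c=cv2.connectedComponentsWithStats(cv2.morphologyEx(m,cv2.MORPH_CLOSE,np.ones((5,5))))
for i in range(1,n):
    if s[i,4]>60 and np.hypot(*(c[i]-project(d,T,hearth(0,0,30))[0]))<110: print("white",s[i],loc(c[i],.026),"z95",loc(c[i],.095))
u,v=project(d,T,hearth(0,0,30))[0].astype(int);u=max(u,100);v=max(v,90)
cv2.imwrite("pics/w5c.png",cv2.resize(f[v-90:v+90,u-100:u+100,::-1],(667,600)))
```

```text
[0.50004771 0.25775505 0.29975733]
home knob px [318.66630535  67.56332584]
knob [313  66   9  10  64] [17.1, -30.5]
white [ 257   27   66   43 1262] [43.0, 4.8] z95 [32.6, -1.0]
white [254  75  62   5  93] [14.7, 10.6] z95 [9.2, 3.8]
white [298 120  21  21 150] [-51.7, -18.7] z95 [-45.9, -20.5]
white [346 121  48  37 597] [-62.7, -96.7] z95 [-55.1, -85.3]
white [265 128  18  19 125] [-60.3, 26.3] z95 [-53.1, 16.9]
white [247 160  83  59 376] [-132.2, 6.9] z95 [-112.7, 0.7]
```

```bash
python3 -c "
from workcell import ticket
print(ticket.job_done())"
```

```text
the job is handed in; nothing more can be done
None
```

The job is handed in: the block stands upright in the shoe, the keeper is swung home (about 0.04 rad by the wrist camera, against a solid stop), and both rings are within about 1 mm of where they lay. It took about 20 s of the 54 s. The hand-in returned no verdict, and I did not measure the block's final tilt or how tightly it sits against the back rest.

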